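Lock the stock-tray stack with its rod

TASK

Take the yellow-handled lock rod out of its wooden stand and thread it straight down through the lugs of the three trays and into the socket in the foot, working each tray into line by feel as you go, until the rod is fully home with its collar resting on the top lug. Go gently: do not lean hard on the trays or force the rod, leave the other things on the bench where they are, and let go of the rod at the end.

Things in the scene. Friction and masses are not known exactly. Their poses are not given: they have to be found in the camera images.
- rod_handle (a point): Centre of the lock rod's square yellow handle, 22 x 22 mm across and 46 mm high; x and y are square to its flat sides, z is up along the rod. Below the handle: a dark collar 27 mm wide, 4 mm thick, then a bare steel rod. The collar's underside is 27 mm, the rod's tip 161 mm below this point.
- rod_tip (a point): Centre of the rod's lower end; z up along the rod. The bare rod is 12 mm in diameter and 134 mm long from tip to collar; its end has only a small 1 mm bevel.
- rod: The lock rod as a whole, loose, about 0.2 kg; origin at its tip, z up along the rod. It starts upright in its stand, tip on the bench.
- stand_hole (a point): Centre of the mouth of the 13 mm through hole on top of the rod's stand, a fixed pale wooden block 70 x 70 mm, 60 mm high. A fixed low open blue bin (110 x 90 mm, 55 mm high) is on the bench near it, not part of the job.
- stack: The fixed tray stack: dark wooden frame, three open wooden trays of steel fittings one above another, 204 mm wide, 138 mm high, reaching 24 to 218 mm to the +x side of the origin. Origin on the socket's axis at bench level; trays slide along x, -x points out of the stack's front, z up. Each tray slides on its own and does not give vertically.
- socket (a point): Mouth of the 15 mm socket in the stack's steel foot, 20 mm above the bench, open down to the bench; axes as the stack. Above it, one per tray, steel lugs 54 mm long (x), 44 mm wide, 8 mm thick, each with a bevelled 15 mm hole; upper faces 38, 78 and 118 mm above this point. With the rod home its collar rests on the top lug, its tip 16 mm below this point.
- top_hole (a point): Mouth of the hole in the top tray's lug, 138 mm above the bench; moves with that tray. All holes are in line sideways (y), but each tray was left up to 11 mm too far in or out along x, each differently; the lower two are not measured. A tray slides at about 1.2 N, stays where left, goes 16 mm each way; a rod in its hole, or pressed on its lug, drags it along.
- coupling_a: A loose steel coupling, 28 mm wide, 38 mm high, upright; origin at its underside. Not part of the job: leave it alone.
- coupling_b: A loose brass coupling, 28 mm wide, 38 mm high, upright; origin at its underside. Not part of the job: leave it alone.
- elbow: A loose steel elbow, lying, legs 45 and 40 mm long, 20 mm thick; origin at its underside. Not part of the job: leave it alone.
- spanner: A loose spanner, 170 mm long, lying along its x; origin at its underside. Not part of the job: leave it alone.
- jar: A loose small jar, 56 mm wide, 70 mm high, upright; origin at its underside. Not part of the job: leave it alone.
- spacer: A loose steel ring, 44 mm wide, 14 mm high, lying flat; origin at its underside. Not part of the job: leave it alone.
There are look-alikes about, which are no part of the job. Of the things shaped like the part that bears stand_hole, the wooden one is meant.

How it is judged:
On the way, in this order (a step that is already met when the one before it is completed fails the run):
1. the rod is lifted out of its stand (z of rod_tip in the frame of stand_hole above 0.005 m), for 0.05 s.
2. the rod's tip is through the top tray's lug (x of rod_tip in the frame of top_hole between -0.004 and 0.004 m and y of rod_tip in the frame of top_hole between -0.004 and 0.004 m and z of rod_tip in the frame of top_hole below -0.01 m), for 0.05 s.
At the end, for the whole second after the job is handed in: The lock rod is through all three tray lugs with its tip in the foot socket (within 4 mm of its axis, at least 12 mm below its mouth, i.e. the collar within 4 mm of the top lug), upright within 4 degrees, let go of and at rest (x of rod_tip in the frame of socket between -0.004 and 0.004 m and y of rod_tip in the frame of socket between -0.004 and 0.004 m and z of rod_tip in the frame of socket below -0.012 m and angle between rod_tip's own z axis and vertical below 0.07 rad and contact force between the fingers and rod below 0.1 N and linear speed of rod below 0.01 m/s); the robot touches nothing.
It fails at once if the rod is pressed on the trays or the stack with more than 60 N (contact force between rod and stack above 60 N).
It fails at once if the robot itself presses on the tray stack with more than 30 N (contact force between any of the fingers, the arm and stack above 30 N).
It fails at once if another thing on the bench is moved more than 25 mm (distance of any of coupling_a, coupling_b, elbow, spanner, jar, spacer from where it was at the start of the episode above 0.025 m).
It also fails if it takes over 72 s, if anything falls off the work surface, if the arm or the gripper's body presses on something with over 40 N, if the wrist force passes 120 N, or if a joint passes its speed limit or range.

ROBOT

A 6-joint arm with a two-finger parallel gripper is mounted at the origin on the work surface. World frame = base frame: x ahead of the robot, y to its left, z up, the work surface at z = 0. Lengths are in m, angles in rad, forces in N, time in s.
With the tool pointing down it reaches from about 0.375 to 0.975 m from the base axis. Payload 3.8 kg.
Tool frame: the origin (TCP) lies at the very end of the fingers, on their centre line; the grasp point (between the pads) lies 19 mm behind it; y points along the fingers, z is the direction in which the jaws open and shut, and the axes are right-handed (so a half turn about y gives the same grasp; the last joint's range is limited). The gripper opens to 88 mm and grips with 3 to 60 N. Pads are 18 mm wide; open, the fingers measure 123 mm over their backs; the gripper's body (75 mm by 187 mm) begins 45 mm behind the grasp point.
Start: joints at [1.066, 0.264, 1.604, -0, 1.274, -0.037], TCP at [0.304, 0.602, 0.239] pointing down, gripper open.
Joint ranges: [-2.63, 2.63], [-0.94, 2.18], [0.31, 2.57], [-1.31, 4.45], [0, 2.66], [-2.55, 2.55]. Speed limits (rad/s): [2.57, 2.57, 3.14, 3.14, 3.14, 3.14].

INTERFACE

Orientations are given as a unit quaternion [x, y, z, w].
In Python, from rig import r gives the robot as it stands. The module is installed in compiled form; this text tells all that it offers.
- The arm moves only by the tool drive_tool, never from a script. Its argument "moves" is a list that holds one entry, the list of rows, each a list of 7 numbers: the shift along the tool's x, y, z in mm, then the turn, a rotation vector about the tool's x, y, z in degrees, then the gripper's target within -1 to 1 (shut at 1, half-way at 0, fully open at -1). In form: [[[x, y, z, wx, wy, wz, claw], ...]]. A call has 1 to 12 rows; each row shifts and turns the commanded pose from where the row before left it, along the tool's axes as they then stand; what a row does not reach is not made up. A row lasts 1/10 s, in which the tool goes at most 50 mm and 8.59 degrees, less where a joint would pass 70% of its speed; a pose out of reach is approached as far as the arm can. A call with a gripper value outside its range is refused whole. The fingers move at their own pace and stop on an object; the grip force is fixed at half the most. Time passes only in rows, so rows that do not move let the fingers close. It gives the time, the measured TCP pose, the force and the opening at its end, in the units of the state.
- r.sense(): the state, without advancing time (a new reading comes with each control period).
- r.grab_frame(name): name is "scene" or "top"; returns the picture (480x640x3 uint8, red, green, blue); there is no depth.
- r.camera_model(name): a dict with "fx", "fy", "cx", "cy" (pixels), "position" and "attitude" of the camera in the world. Camera axes: x right, y up, looking along -z (the intrinsics and any distortion apply to the point x, -y, -z); pixel columns grow to the right and rows downward; lengths in m; the calibration is good to about 2 mm. A picture is of the moment at which its call begins. camera_model takes no time and is no camera call.
- r.sign_off(): hands the job in, once; it reports no verdict.
The state is a dict: "time": time; "joint_pos": joint angles; "joint_velocities": joint speeds; "joint_torque": joint torques, N m; "eef_pos": TCP position; "tool_rot": TCP orientation; "wrist_force": force on the tool from outside, world axes, zero at the start; "torque": the same for the moment, N m; "opening": finger opening in m.
Only numpy, scipy, OpenCV 4.12 (cv2) and the standard library are available. Lean on these libraries where they do the work, as an engineer would, in place of code of your own. Each camera call takes 0.05 s, during which the arm holds its last target. There are 200 camera calls.

## Working session

There is one attempt and no reset: what is moved stays moved. The work goes in short steps, Python scripts to look and compute and a tool call to move; the robot and the scene stay as the last step left them, time stands still between calls to the robot, and variables do not carry over. Pictures are saved under pics/ and viewed, about 8 in all and at most 12, crops included, and the job is handed in when it is done.

Besides the shell and the picture viewer there is one more tool, called after "Call:" by a JSON object that holds its "op" and its "data", one argument or row to a line. drive_tool: Moves the arm, as the interface text tells. Its arguments: {"type":"object","properties":{"moves":{"type":"array"}},"required":["moves"]}

```bash
mkdir -p pics
cat > h.py <<'E'
import numpy as np, cv2
from scipy.spatial.transform import Rotation as R
from rig import r
def ray(cam,u,v):
    m=r.camera_model(cam)
    A=R.from_quat(m["attitude"]).as_matrix() if np.size(m["attitude"])==4 else np.array(m["attitude"])
    d=A@np.array([(u-m["cx"])/m["fx"],-(v-m["cy"])/m["fy"],-1.])
    return np.array(m["position"]),d/np.linalg.norm(d)
def plane(cam,u,v,z):
    p,d=ray(cam,u,v); return p+d*(z-p[2])/d[2]
def proj(cam,P):
    m=r.camera_model(cam); A=R.from_quat(m["attitude"]).as_matrix()
    q=A.T@(np.array(P)-m["position"]); return m["cx"]+m["fx"]*q[0]/-q[2], m["cy"]-m["fy"]*q[1]/-q[2]
def two(a,b):
    (p,d),(q,e)=ray(*a),ray(*b)
    s=np.linalg.lstsq(np.c_[d,-e],q-p,rcond=None)[0]; x,y=p+s[0]*d,q+s[1]*e
    return (x+y)/2,np.linalg.norm(x-y)
def snap(cam,name):
    f=r.grab_frame(cam); cv2.imwrite("pics/"+name,f[:,:,::-1]); return f
E
python3 - <<'E'
from h import *
for c in("scene","top"): snap(c,c+"0.png"); print(r.camera_model(c))
print(r.sense())
E
```

```text
{'fx': 580.7986424764007, 'fy': 580.7986424764007, 'cx': 317.91512832352134, 'cy': 235.24079983114092, 'position': array([1.07644786, 0.2296969 , 0.73421408]), 'attitude': array([0.17452074, 0.3477253 , 0.83065102, 0.39830705])}
{'fx': 516.1677339098346, 'fy': 516.1677339098346, 'cx': 321.9615935343741, 'cy': 240.7400294270488, 'position': array([ 0.39957132, -0.17418189,  0.9565935 ]), 'attitude': array([-0.06732345,  0.06146446,  0.70443349, -0.70389142])}
{'time': 0.1, 'joint_pos': array([ 1.06607256e+00,  2.64704727e-01,  1.60522917e+00, -2.24331923e-05,
        1.27371432e+00, -3.69212139e-02]), 'joint_velocities': array([ 0.00011818, -0.00156538, -0.00232047, -0.00042956,  0.0006815 ,
       -0.00026346]), 'joint_torque': array([ 1.56377337e-03, -5.03615677e+01, -3.58074582e+01,  7.30766240e-02,
        2.32122629e-02, -1.20726025e-05]), 'eef_pos': array([0.30408382, 0.6019032 , 0.23749885]), 'tool_rot': array([ 0.68855443, -0.16407396,  0.16369972, -0.68714986]), 'wrist_force': array([-0.44917373, -0.47114823,  0.01579126]), 'torque': array([-0.02643411, -0.01227538,  0.03522855]), 'opening': 0.08794264114566326}
```

View pics/scene0.png

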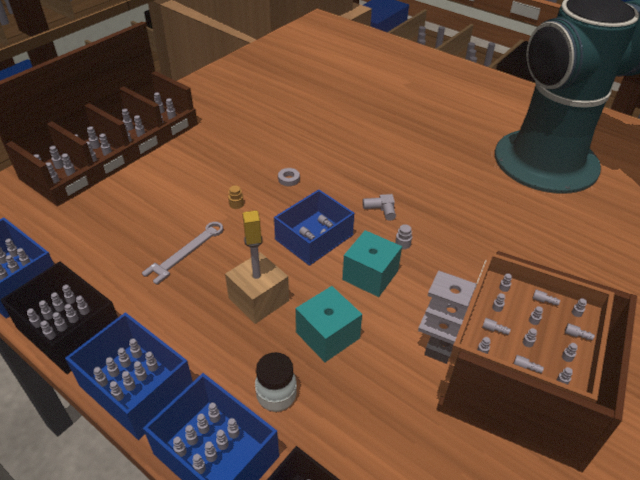

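View pics/top0.png

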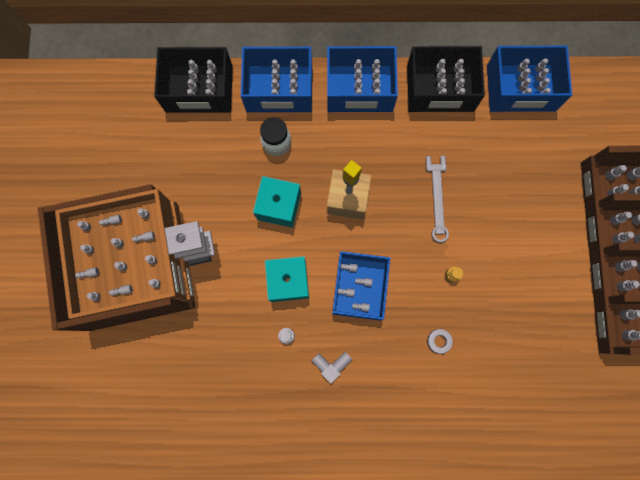

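The rod is the yellow handle, at scene (252,225) and top (352,169), in the wooden block. Two teal blocks with holes, at scene (373,252) and (329,312), are look-alike stands. The stack's top lug hole is at scene (456,290) and top (181,238). One crop will check both the rod and the lugs.

```bash
cat > crop.py <<'E'
from h import *
t=cv2.imread("pics/top0.png"); s=cv2.imread("pics/scene0.png")
a=cv2.resize(t[195:275,140:240],(400,320),interpolation=cv2.INTER_CUBIC)
b=cv2.resize(s[260:360,410:510],(400,320+80),interpolation=cv2.INTER_CUBIC)[:320*1]
c=cv2.resize(t[145:225,310:410],(400,280),interpolation=cv2.INTER_CUBIC)
d=cv2.resize(s[200:300,200:325],(400,280),interpolation=cv2.INTER_CUBIC)
b=cv2.resize(s[262:342,410:510],(400,320),interpolation=cv2.INTER_CUBIC)
cv2.imwrite("pics/crop1.png",np.vstack([np.hstack([a,b]),np.hstack([c,d])]))
for n,im in(("top",t),("scene",s)):
    h=cv2.cvtColor(im,cv2.COLOR_BGR2HSV); m=cv2.inRange(h,(24,200,60),(34,255,255))
    k,l,st,ce=cv2.connectedComponentsWithStats(m)
    for i in range(1,k):
        if st[i,4]>40: print(n,st[i],ce[i])
    if n=="top":
        for V in(120,140,160,180): 
            mm=cv2.inRange(h,(24,200,V),(34,255,255)); mm[:150]=0;mm[195:]=0
            print(V,cv2.minAreaRect(cv2.findNonZero(mm)))
    print(h[160:172,352] if n=="top" else h[213:245:3,252])
E
python3 crop.py
```

```text
top [343 160  18  25 264] [351.56060606 171.53030303]
120 ((352.13934326171875, 168.53277587890625), (13.187799453735352, 13.187799453735352), 39.80556869506836)
140 ((352.0975646972656, 168.37802124023438), (13.118597030639648, 12.962422370910645), 38.65980911254883)
160 ((352.1065368652344, 168.172119140625), (12.675652503967285, 12.675652503967285), 39.80556869506836)
180 ((352.04876708984375, 167.93899536132812), (12.493901252746582, 12.337726593017578), 38.65980911254883)
[[ 22 211 180]
 [ 25 242 202]
 [ 26 243 209]
 [ 26 243 208]
 [ 26 243 208]
 [ 26 243 208]
 [ 27 243 208]
 [ 26 243 209]
 [ 27 243 208]
 [ 27 243 208]
 [ 27 243 207]
 [ 27 243 206]]
[[ 22 175 192]
 [ 21 178 191]
 [ 22 174 192]
 [ 21 183 103]
 [ 21 175 105]
 [ 21 172 107]
 [ 21 171 109]
 [ 21 171 106]
 [ 21 166 109]
 [ 21 174 104]
 [ 20 155 102]]
```

View pics/crop1.png

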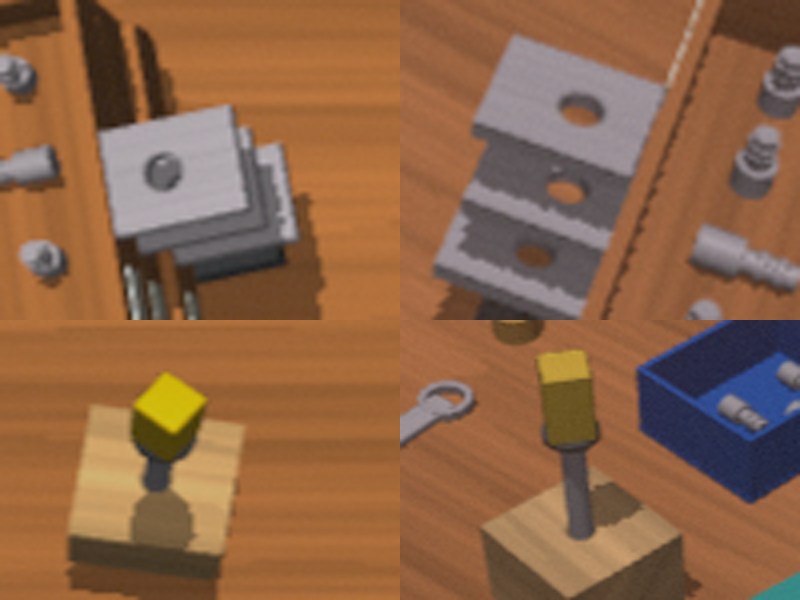

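The crops confirm the choice: yellow handle, dark collar and steel rod in the pale wooden block. All three lug holes show in the scene view, near (455,289), (452,309) and (444,325). Next I compute positions.

```bash
cat > m.py <<'E'
from h import *
np.set_printoptions(precision=4,suppress=True)
print("handle top2view",two(("top",352.0,168.0),("scene",251.6,215.4)), plane("top",352,168,.184),plane("scene",251.6,215.4,.184))
t=cv2.imread("pics/top0.png")
h=cv2.cvtColor(t,cv2.COLOR_BGR2HSV); mm=cv2.inRange(h,(24,200,170),(34,255,255)); mm[:150]=0;mm[195:]=0
bx=cv2.boxPoints(cv2.minAreaRect(cv2.findNonZero(mm))); P=np.array([plane("top",*b,.184)[:2] for b in bx]); print(P); 
for i in range(4): d=P[(i+1)%4]-P[i]; print("edge",np.linalg.norm(d),np.degrees(np.arctan2(d[1],d[0])))
# stand rod exit
print("holes scene",[plane("scene",u,v,z) for u,v,z in((455,289.5,.138),(452,309.5,.098),(444.2,325.2,.058))])
# top lug hole in top pic: crop (162,172)/4+(140,195)
print("top hole",plane("top",140+163/4,195+172/4,.138), two(("top",140+163/4,195+172/4),("scene",455,289.5)))
# refine holes by dark/brown centroid printing
g=cv2.cvtColor(t,cv2.COLOR_BGR2GRAY); print(g[230:246,173:191])
# top lug corners in top crop -> direction
C=[(100,132),(232,107),(250,208),(116,236)]
Q=np.array([plane("top",140+x/4,195+y/4,.138)[:2] for x,y in C]); print(Q)
for i in range(4): d=Q[(i+1)%4]-Q[i]; print("lug",np.linalg.norm(d),np.degrees(np.arctan2(d[1],d[0])))
a=cv2.resize(t[170:340,30:230],(800,680),interpolation=cv2.INTER_CUBIC)[:600]
s=cv2.imread("pics/scene0.png")
b=cv2.resize(s[240:390,410:610],(800,600),interpolation=cv2.INTER_CUBIC)
cv2.imwrite("pics/crop2.png",np.hstack([a[:,:],b])[:, :1600]); 
o=np.vstack([cv2.resize(a,(400,300)),cv2.resize(b,(400,300))])
cv2.imwrite("pics/crop2.png",a)
E
python3 m.py
```

```text
handle top2view (array([ 0.657 , -0.2141,  0.1841]), np.float64(0.0014014505271335855)) [ 0.6575 -0.2147  0.184 ] [ 0.6567 -0.2135  0.184 ]
[[ 0.6561 -0.201 ]
 [ 0.6719 -0.2137]
 [ 0.6587 -0.2286]
 [ 0.643  -0.2159]]
edge 0.02021661093992214 -38.921072046306705
edge 0.0199081515326403 -131.47933551274593
edge 0.02015108781262383 140.88732497743942
edge 0.019838000489012964 48.70135686315348
holes scene [array([0.557 , 0.0631, 0.138 ]), array([0.5572, 0.0666, 0.098 ]), array([0.5572, 0.0617, 0.058 ])]
top hole [0.5554 0.0611 0.138 ] (array([0.5556, 0.0622, 0.136 ]), np.float64(0.0010421594721096348))
[[171 169 170 170 170 168 170 170 171 171 171 172 172 171 172 172 173 174]
 [168 169 170 170 170 172 171 170 171 172 172 174 173 175 174 174 174 173]
 [170 170 170 170 170 171 172 167 165 169 174 173 172 172 174 173 173 172]
 [171 172 171 173 165 151 134 117 121 132 151 169 170 171 170 169 170 170]
 [173 173 172 164 132 100  78  95 115 129 136 144 160 169 165 167 168 171]
 [172 172 167 141  96  77 128 157 135 110 111 117 148 170 169 172 173 170]
 [167 169 154 116  75  87 113 123 114 104 1
[... 251 characters left out ...]
 170]
 [170 169 161 123  89  97 107 105 101  83  78 120 157 170 171 171 170 169]
 [170 170 168 155 121 100 102 101  91  69  94 144 169 169 170 171 172 174]
 [169 169 171 168 159 140 122 116 107 123 153 167 172 174 174 172 173 174]
 [170 169 168 170 170 167 162 163 161 165 172 173 171 170 172 172 172 171]
 [171 172 171 174 172 171 172 170 171 170 170 170 170 169 170 170 172 173]
 [171 171 171 171 172 172 171 169 169 170 169 170 173 173 174 174 176 177]]
[[0.572  0.0876]
 [0.5823 0.0343]
 [0.5406 0.0252]
 [0.5292 0.0788]]
lug 0.054245295169762335 -79.0604127123386
lug 0.042675141493684905 -167.70256894615545
lug 0.054722620712564035 101.97188686812548
lug 0.04365241873206511 11.652072247260701
```

View pics/crop2.png

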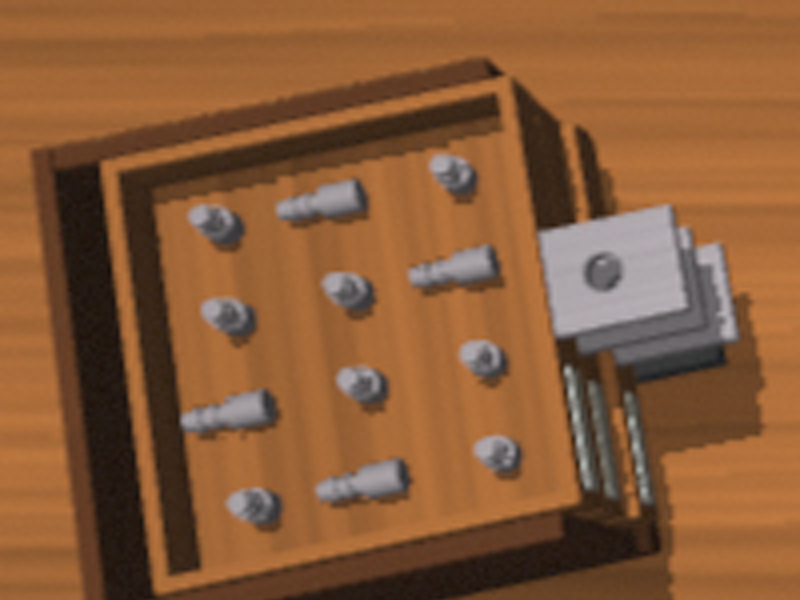

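```bash
cat > m2.py <<'E'
from h import *
np.set_printoptions(precision=4,suppress=True)
F=plane("top",30+490/4,170+62/4,.138)[:2];B=plane("top",30+35/4,170+150/4,.138)[:2]
print("frame",F,B,np.linalg.norm(F-B),np.degrees(np.arctan2(*(B-F)[::-1])))
ex=(B-F)/np.linalg.norm(B-F); ey=np.array([-ex[1],ex[0]])
for s in(1,-1): print("origin",F-24e-3*ex+s*102e-3*ey)
a=np.radians(101.5); ex=np.array([np.cos(a),np.sin(a)]); ey=np.array([-ex[1],ex[0]])
for s in(1,-1): print("origin",F-24e-3*ex+s*102e-3*ey)
O=(.5565,.062)
for s in (O,): 
  for n,p in dict(FL=(24,102),FR=(24,-102),BL=(218,102),BR=(218,-102)).items():
    w=np.array(O)+ex*p[0]/1e3+ey*p[1]/1e3; print(n,proj("top",[*w,.138]),proj("scene",[*w,.138]))
S=r.sense();M=R.from_quat(S["tool_rot"]).as_matrix();print(M,S["eef_pos"])
print("jaw angle",np.degrees(np.arctan2(M[1,2],M[0,2])))
print("to handle, tool mm",1e3*M.T@(np.array([.657,-.2141,.30])-S["eef_pos"]))
E
python3 m2.py
```

```text
frame [0.6437 0.1122] [0.6067 0.2971] 0.1884892766205011 101.30931957681281
origin [0.5484 0.0687]
origin [0.7484 0.1087]
origin [0.5485 0.0684]
origin [0.7484 0.109 ]
FL (np.float64(174.93759681234351), np.float64(302.3880419670459)) (np.float64(491.654653289995), np.float64(247.12983370395756))
FR (np.float64(156.63346051447883), np.float64(180.8214781595498)) (np.float64(448.17976883356175), np.float64(352.2266187710246))
BL (np.float64(52.950935911321324), np.float64(327.1964199685085)) (np.float64(633.99645135469), np.float64(294.87841104508686))
BR (np.float64(39.79543183899489), np.float64(203.77566777504228)) (np.float64(615.1587171039932), np.float64(419.56687385082205))
[[ 0.8926 -0.001   0.4509]
 [-0.4509 -0.0018  0.8926]
 [-0.0001 -1.     -0.0021]] [0.3041 0.6019 0.2375]
jaw angle 63.197268832308275
to handle, tool mm [ 682.9493  -61.3685 -569.3256]
```

Call:
{"op": "drive_tool", "data": {
  "moves": [
    [[34, -3, -28.5, 0, 0, 0, -1], [34, -3, -28.5, 0, 0, 0, -1], [34, -3, -28.5, 0, 0, 0, -1], [34, -3, -28.5, 0, 0, 0, -1], [34, -3, -28.5, 0, 0, 0, -1], [34, -3, -28.5, 0, 0, 0, -1], [34, -3, -28.5, 0, 0, 0, -1], [34, -3, -28.5, 0, 0, 0, -1], [34, -3, -28.5, 0, 0, 0, -1], [34, -3, -28.5, 0, 0, 0, -1]]
  ]
}}

```text
time: 1.1
eef_pos: [0.4794, 0.193, 0.2685]
tool_rot: [0.688, -0.164, 0.164, -0.688]
wrist_force: [-0.4, 0.5, -0.8]
opening: 0.0883
```

Call:
{"op": "drive_tool", "data": {
  "moves": [
    [[34, -3, -28.5, 0, 0, 0, -1], [34, -3, -28.5, 0, 0, 0, -1], [34, -3, -28.5, 0, 0, 0, -1], [34, -3, -28.5, 0, 0, 0, -1], [34, -3, -28.5, 0, 0, 0, -1], [34, -3, -28.5, 0, 0, 0, -1], [34, -3, -28.5, 0, 0, 0, -1], [34, -3, -28.5, 0, 0, 0, -1], [34, -3, -28.5, 0, 0, 0, -1], [34, -3, -28.5, 0, 0, 0, -1], [0, 0, 0, 0, 6.5, 0, -1], [0, 0, 0, 0, 6.5, 0, -1]]
  ]
}}

```text
time: 2.3
eef_pos: [0.6542, -0.2147, 0.2973]
tool_rot: [-0.664, 0.244, -0.242, 0.664]
wrist_force: [0.3, 0.8, 0.3]
opening: 0.0884
```

```bash
cat > st.py <<'E'
from h import *
import sys
np.set_printoptions(precision=4,suppress=True)
S=r.sense();M=R.from_quat(S["tool_rot"]).as_matrix()
print("t",S["time"],"tcp",S["eef_pos"],"F",S["wrist_force"],"open",S["opening"])
print("jaw",np.degrees(np.arctan2(M[1,2],M[0,2])),"down",M[:,1],"j",S["joint_pos"])
if len(sys.argv)>3: print("tool mm",1e3*M.T@(np.array(list(map(float,sys.argv[1:4])))-S["eef_pos"]))
E
python3 st.py .657 -.2141 .147
python3 - <<'E'
from h import *
snap("top","top1.png");snap("scene","scene1.png")
t=cv2.imread("pics/top1.png");s=cv2.imread("pics/scene1.png")
a=t[100:300,200:460];b=s[120:360,130:390]
cv2.imwrite("pics/c3.png",np.hstack([cv2.resize(a,(400,308)),cv2.resize(b,(400,308))]))
E
```

```text
t 2.3 tcp [ 0.6542 -0.2147  0.2973] F [0.2949 0.7584 0.3273] open 0.08842342396453487
jaw 49.791715299567116 down [-0.0018  0.0007 -1.    ] j [-0.3533  0.263   1.4984  0.      1.3821 -1.2223]
tool mm [  2.0014 150.2636   2.3651]
```

View pics/c3.png

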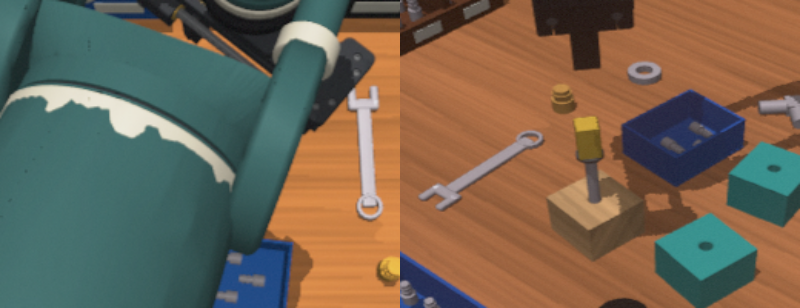

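Call:
{"op": "drive_tool", "data": {
  "moves": [
    [[2, 25, 2.4, 0, 0, 0, -1], [0, 30, 0, 0, 0, 0, -1], [0, 30, 0, 0, 0, 0, -1], [0, 30, 0, 0, 0, 0, -1], [0, 25, 0, 0, 0, 0, -1], [0, 10, 0, 0, 0, 0, -1], [0, 0, 0, 0, 0, 0, -1], [0, 0, 0, 0, 0, 0, 1], [0, 0, 0, 0, 0, 0, 1], [0, 0, 0, 0, 0, 0, 1], [0, 0, 0, 0, 0, 0, 1], [0, 0, 0, 0, 0, 0, 1]]
  ]
}}

```text
time: 3.6
eef_pos: [0.6577, -0.2125, 0.1495]
tool_rot: [0.665, -0.24, 0.241, -0.665]
wrist_force: [-0.0, -0.5, 0.2]
opening: 0.0503
```

Call:
{"op": "drive_tool", "data": {
  "moves": [
    [[0, 0, 0, 0, 0, 0, 1], [0, 0, 0, 0, 0, 0, 1]]
  ]
}}

```text
time: 3.8
eef_pos: [0.6573, -0.2124, 0.1487]
tool_rot: [0.665, -0.241, 0.241, -0.665]
wrist_force: [0.2, -0.4, 0.2]
opening: 0.0343
```

```bash
python3 st.py .657 -.2141 .147
```

```text
t 3.8 tcp [ 0.6573 -0.2124  0.1487] F [ 0.2078 -0.3618  0.1936] open 0.03427413453258899
jaw 50.19529014093119 down [ 0. -0. -1.] j [-0.3485  0.3566  1.6545 -0.      1.1305 -1.2246]
tool mm [ 0.8554  1.7399 -1.5511]
```

Call:
{"op": "drive_tool", "data": {
  "moves": [
    [[1, 0, -1.5, 0, 0, 0, 1], [0, 0, 0, 0, 0, 0, 1], [0, 0, 0, 0, 0, 0, 1], [0, 0, 0, 0, 0, 0, 1], [0, 0, 0, 0, 0, 0, 1]]
  ]
}}

```text
time: 4.3
eef_pos: [0.6571, -0.2142, 0.1486]
tool_rot: [0.665, -0.241, 0.241, -0.665]
wrist_force: [-1.0, -0.4, -0.5]
opening: 0.0216
```

```bash
python3 st.py .657 -.2141 .147
```

```text
t 4.3 tcp [ 0.6571 -0.2142  0.1486] F [-1.0439 -0.4213 -0.55  ] open 0.021563063552337454
jaw 50.198056794303284 down [-0.0002 -0.0001 -1.    ] j [-0.3511  0.3574  1.6536 -0.0002  1.1307 -1.2271]
tool mm [-0.1529  1.6245 -0.0089]
```

Call:
{"op": "drive_tool", "data": {
  "moves": [
    [[0, -12, 0, 0, 0, 0, 1], [0, -18, 0, 0, 0, 0, 1], [0, -20, 0, 0, 0, 0, 1], [0, -20, 0, 0, 0, 0, 1], [0, -20, 0, 0, 0, 0, 1], [0, -20, 0, 0, 0, 0, 1], [0, -20, 0, 0, 0, 0, 1], [0, -20, 0, 0, 0, 0, 1], [0, -15, 0, 0, 0, 0, 1], [0, -5, 0, 0, 0, 0, 1], [0, 0, 0, 0, 0, 0, 1]]
  ]
}}

```text
time: 5.4
eef_pos: [0.6574, -0.2142, 0.3197]
tool_rot: [-0.665, 0.24, -0.241, 0.665]
wrist_force: [0.0, -0.1, -2.2]
opening: 0.0218
```

```bash
python3 st.py .5565 .062 .3186
```

```text
t 5.4 tcp [ 0.6574 -0.2142  0.3197] F [ 0.0424 -0.0658 -2.2094] open 0.02176269940300354
jaw 50.19866000729857 down [ 0.0014 -0.0005 -1.    ] j [-0.351   0.2587  1.4634  0.      1.418  -1.2272]
tool mm [-254.3638    0.8638  147.5925]
```

Call:
{"op": "drive_tool", "data": {
  "moves": [
    [[-14, 0, 8, 0, 0, 0, 1], [-28, 0, 16, 0, 0, 0, 1], [-28, 0, 16, 0, 0, 0, 1], [-28, 0, 16, 0, 0, 0, 1], [-28, 0, 16, 0, 0, 0, 1], [-28, 0, 16, 0, 0, 0, 1], [-28, 0, 16, 0, 0, 0, 1], [-28, 0, 16, 0, 0, 0, 1], [-24, 0, 14, 0, 0, 0, 1], [-14, 0, 9, 0, 0, 0, 1], [-6, 15, 5, 0, 0, 0, 1], [0, 0, 0, 0, 0, 0, 1]]
  ]
}}

```text
time: 6.6
eef_pos: [0.555, 0.0628, 0.3002]
tool_rot: [0.666, -0.242, 0.239, -0.664]
wrist_force: [-0.1, -0.7, -2.5]
opening: 0.0218
```

Call:
{"op": "drive_tool", "data": {
  "moves": [
    [[0, 0, 0, 0, 0, 0, 1], [0, 0, 0, 0, 0, 0, 1]]
  ]
}}

```text
time: 6.8
eef_pos: [0.5571, 0.0612, 0.3033]
tool_rot: [0.665, -0.241, 0.241, -0.664]
wrist_force: [0.1, 0.3, -2.2]
opening: 0.0219
```

```bash
python3 st.py .5565 .062 .3046
python3 - <<'E'
from h import *
snap("top","top2.png");snap("scene","scene2.png")
t=cv2.imread("pics/top2.png");s=cv2.imread("pics/scene2.png")
a=t[180:290,100:240];b=s[230:340,400:540]
cv2.imwrite("pics/c4.png",np.hstack([cv2.resize(a,(150,118)),cv2.resize(b,(650,511),interpolation=cv2.INTER_CUBIC)[:118*4][:511]]) if 0 else cv2.resize(b,(763,600),interpolation=cv2.INTER_CUBIC))
E
```

```text
t 6.8 tcp [0.5571 0.0612 0.3033] F [ 0.0637  0.2926 -2.1724] open 0.021946767500849104
jaw 50.13262748267728 down [-0.0006 -0.0005 -1.    ] j [ 0.0652  0.0133  1.769  -0.0005  1.36   -0.8096]
tool mm [-0.9513 -1.3334  0.2689]
```

View pics/c4.png

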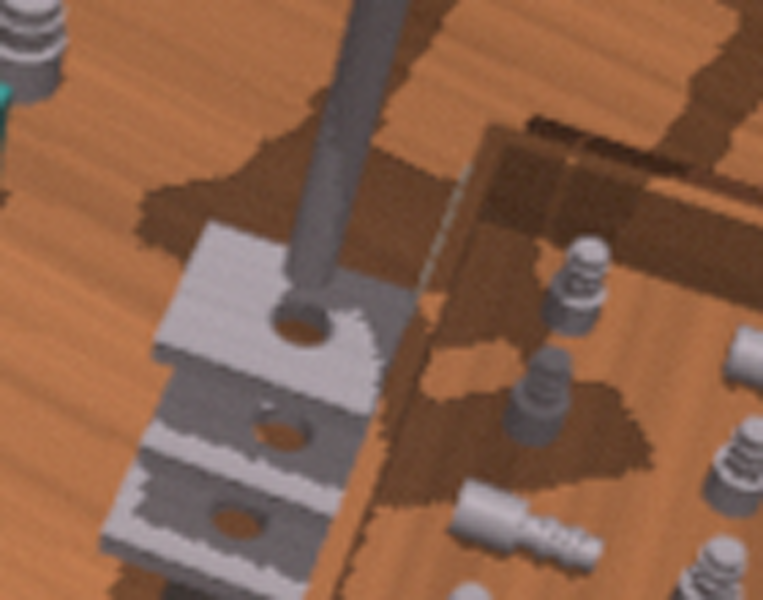

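```bash
cat > rel.py <<'E'
from h import *
np.set_printoptions(precision=4,suppress=True)
zt=.3033-.1486
p=plane("scene",457.1,279.7,zt); print("tip",p)
H={n:plane("scene",400+x/5.45,230+y/5.45,z) for n,x,y,z in(("top",302,318,.138),("mid",283,428,.098),("low",240,517,.058))}
a=np.radians(101.5); ex=np.array([np.cos(a),np.sin(a)]); ey=np.array([-ex[1],ex[0]])
for n in H: d=H[n][:2]-H["top"][:2]; print(n,H[n],"stack x,y rel top mm",1e3*d@ex,1e3*d@ey)
M=R.from_quat(r.sense()["tool_rot"]).as_matrix()
print("tool mm",1e3*M.T@(H["top"]-p)); print("ex in tool",M.T@np.array([*ex,0]),"ey",M.T@np.array([*ey,0]))
# edges of rod near tip / hole for precision
g=cv2.cvtColor(cv2.imread("pics/scene2.png"),cv2.COLOR_BGR2GRAY); print(g[270:296,446:466])
E
python3 rel.py
```

```text
tip [0.5545 0.0616 0.1547]
top [0.5548 0.0626 0.138 ] stack x,y rel top mm 0.0 0.0
mid [0.5558 0.0657 0.098 ] stack x,y rel top mm 2.820376036790395 -1.5685327002872183
low [0.5569 0.0612 0.058 ] stack x,y rel top mm -1.7429244393382304 -1.7562647229166775
tool mm [-0.4224 16.6999  0.9045]
ex in tool [-0.7813 -0.0003  0.6242] ey [-0.6242 -0.0003 -0.7813]
[[ 77  77  74  74  70  74  76  71  74  80  86  91  91  93  91  84  78  77
   77  80]
 [ 73  74  75  75  74  74  75  71  78  81  88  87  91  92  94  84  78  77
   75  76]
 [ 88  75  75  75  76  75  76  73  77  84  89  86  89  94  94  84  79  74
   72  75]
 [129 108 100  84  79  75  75  74  80  85  89  89  91  91  90  84  75  71
   72  71]
 [160 162 152 131 110 102  91  82  84  89  89  93  91  90  89  84  78  73
   71  73]
 [163 165 164 163 163 157 126  89  84  90  89  91  93  92  89  86  74  75
   75  72]
 [165 166 164 163 164 164 125  87  87  91  91  92  91  92  89  78  77  73
   75  77]
 [165 164 165 166 165 159 119  84  87  93  91  92  89  89  85  79  75  78
   77  74]
 [160 163 164 166 166 150 106  86  90  88  92  93  91  85  82  
[... 767 characters left out ...]
 146 137
  146 153]
 [161 160 154 126  89  75  76  73  72  73  73  74  70  74 112 151 159 164
  160 140]
 [164 163 163 134  92  73  71  70  67  69  71  71  70  73  94 133 159 164
  162 164]
 [165 165 165 151 110  79  74  69  69  67  68  70  70  72  95 134 157 162
  163 162]
 [165 163 166 164 144 108  82  78  75  69  69  67  67  75 104 141 158 163
  165 161]
 [162 162 164 163 167 148 118  97  87  80  74  77  82 100 133 153 161 161
  160 162]
 [160 162 162 164 163 161 158 146 126 116 110 117 125 142 158 158 157 160
  159 159]
 [163 164 159 161 164 162 162 164 163 165 164 164 164 163 163 164 162 161
  159 157]
 [164 166 163 163 161 161 162 161 163 162 163 166 162 164 163 164 163 162
  162 159]]
```

Call:
{"op": "drive_tool", "data": {
  "moves": [
    [[-0.4, 4, 1, 0, 0, 0, 1], [0, 5, 0, 0, 0, 0, 1], [0, 5, 0, 0, 0, 0, 1], [0, 1, 0, 0, 0, 0, 1], [0, 0, 0, 0, 0, 0, 1]]
  ]
}}

```text
time: 7.4
eef_pos: [0.5568, 0.0632, 0.2881]
tool_rot: [0.665, -0.241, 0.24, -0.665]
wrist_force: [0.1, -0.2, -2.6]
opening: 0.022
```

Call:
{"op": "drive_tool", "data": {
  "moves": [
    [[0, 1, 0, 0, 0, 0, 1], [0, 1, 0, 0, 0, 0, 1], [0, 1, 0, 0, 0, 0, 1], [0, 0, 0, 0, 0, 0, 1]]
  ]
}}

```text
time: 7.8
eef_pos: [0.5571, 0.0632, 0.2856]
tool_rot: [0.665, -0.241, 0.241, -0.665]
wrist_force: [0.8, -0.1, -2.6]
opening: 0.0214
```

Call:
{"op": "drive_tool", "data": {
  "moves": [
    [[0, 1.5, 0, 0, 0, 0, 1], [0, 1.5, 0, 0, 0, 0, 1], [0, 0, 0, 0, 0, 0, 1]]
  ]
}}

```text
time: 8.1
eef_pos: [0.5569, 0.0632, 0.2823]
tool_rot: [0.665, -0.241, 0.241, -0.665]
wrist_force: [0.4, 0.3, -3.0]
opening: 0.0218
```

Call:
{"op": "drive_tool", "data": {
  "moves": [
    [[0, 2, 0, 0, 0, 0, 1], [0, 2, 0, 0, 0, 0, 1], [0, 0, 0, 0, 0, 0, 1]]
  ]
}}

```text
time: 8.4
eef_pos: [0.5569, 0.0632, 0.2782]
tool_rot: [0.665, -0.241, 0.24, -0.665]
wrist_force: [0.5, 0.5, -1.9]
opening: 0.0218
```

Call:
{"op": "drive_tool", "data": {
  "moves": [
    [[0, 4, 0, 0, 0, 0, 1], [0, 4, 0, 0, 0, 0, 1], [0, 4, 0, 0, 0, 0, 1], [-1, 2, 0.8, 0, 0, 0, 1], [-1, 2, 0.8, 0, 0, 0, 1], [0, 0, 0, 0, 0, 0, 1]]
  ]
}}

```text
time: 9.0
eef_pos: [0.5563, 0.0656, 0.2623]
tool_rot: [0.665, -0.241, 0.24, -0.665]
wrist_force: [0.4, -1.2, -2.6]
opening: 0.0219
```

Call:
{"op": "drive_tool", "data": {
  "moves": [
    [[0, 5, 0, 0, 0, 0, 1], [0, 5, 0, 0, 0, 0, 1], [0, 2, 0, 0, 0, 0, 1], [0, 0, 0, 0, 0, 0, 1]]
  ]
}}

```text
time: 9.4
eef_pos: [0.5563, 0.0656, 0.2499]
tool_rot: [0.665, -0.241, 0.24, -0.665]
wrist_force: [-0.9, -1.2, -2.4]
opening: 0.0216
```

Call:
{"op": "drive_tool", "data": {
  "moves": [
    [[0, 2, 0, 0, 0, 0, 1], [0, 2, 0, 0, 0, 0, 1], [0, 0, 0, 0, 0, 0, 1]]
  ]
}}

```text
time: 9.7
eef_pos: [0.5565, 0.0656, 0.2464]
tool_rot: [0.665, -0.241, 0.241, -0.665]
wrist_force: [-0.7, -0.7, -3.2]
opening: 0.0217
```

Tip is level with the middle lug (0.098), with no contact yet.

Call:
{"op": "drive_tool", "data": {
  "moves": [
    [[0, 1, 0, 0, 0, 0, 1], [0, 1, 0, 0, 0, 0, 1], [0, 0, 0, 0, 0, 0, 1], [0, 0, 0, 0, 0, 0, 1]]
  ]
}}

```text
time: 10.1
eef_pos: [0.5565, 0.0657, 0.2446]
tool_rot: [0.665, -0.241, 0.241, -0.665]
wrist_force: [-0.7, -1.1, -1.4]
opening: 0.0216
```

Call:
{"op": "drive_tool", "data": {
  "moves": [
    [[0, 1, 0, 0, 0, 0, 1], [0, 1, 0, 0, 0, 0, 1], [0, 0, 0, 0, 0, 0, 1], [0, 0, 0, 0, 0, 0, 1]]
  ]
}}

```text
time: 10.5
eef_pos: [0.5565, 0.0657, 0.2425]
tool_rot: [0.665, -0.241, 0.241, -0.665]
wrist_force: [-0.6, -1.8, -1.9]
opening: 0.022
```

Call:
{"op": "drive_tool", "data": {
  "moves": [
    [[0, 3, 0, 0, 0, 0, 1], [0, 4, 0, 0, 0, 0, 1], [0, 4, 0, 0, 0, 0, 1], [0, 4, 0, 0, 0, 0, 1], [1, 2, -0.8, 0, 0, 0, 1], [1, 2, -0.8, 0, 0, 0, 1], [1.5, 2, -1.2, 0, 0, 0, 1], [0, 0, 0, 0, 0, 0, 1], [0, 0, 0, 0, 0, 0, 1]]
  ]
}}

```text
time: 11.4
eef_pos: [0.5573, 0.0617, 0.2214]
tool_rot: [-0.665, 0.241, -0.24, 0.665]
wrist_force: [-1.0, 2.2, -3.1]
opening: 0.0221
```

Call:
{"op": "drive_tool", "data": {
  "moves": [
    [[0, 4, 0, 0, 0, 0, 1], [0, 4, 0, 0, 0, 0, 1], [0, 2, 0, 0, 0, 0, 1], [0, 1, 0, 0, 0, 0, 1], [0, 1, 0, 0, 0, 0, 1], [0, 0, 0, 0, 0, 0, 1], [0, 0, 0, 0, 0, 0, 1]]
  ]
}}

```text
time: 12.1
eef_pos: [0.5574, 0.0613, 0.2095]
tool_rot: [0.665, -0.241, 0.241, -0.665]
wrist_force: [-2.1, 1.9, -3.0]
opening: 0.0219
```

Call:
{"op": "drive_tool", "data": {
  "moves": [
    [[0, 1, 0, 0, 0, 0, 1], [0, 1, 0, 0, 0, 0, 1], [0, 1, 0, 0, 0, 0, 1], [0, 0, 0, 0, 0, 0, 1], [0, 0, 0, 0, 0, 0, 1]]
  ]
}}

```text
time: 12.6
eef_pos: [0.5575, 0.0613, 0.2066]
tool_rot: [-0.665, 0.241, -0.241, 0.665]
wrist_force: [-1.7, 1.2, -2.2]
opening: 0.0217
```

Call:
{"op": "drive_tool", "data": {
  "moves": [
    [[-0.4, 1, -0.5, 0, 0, 0, 1], [0, 1, 0, 0, 0, 0, 1], [0, 0, 0, 0, 0, 0, 1], [0, 0, 0, 0, 0, 0, 1]]
  ]
}}

```text
time: 13.0
eef_pos: [0.5569, 0.061, 0.2045]
tool_rot: [0.665, -0.241, 0.241, -0.665]
wrist_force: [-1.0, 0.6, -2.4]
opening: 0.0218
```

Call:
{"op": "drive_tool", "data": {
  "moves": [
    [[0, 1, 0, 0, 0, 0, 1], [0, 1, 0, 0, 0, 0, 1], [0, 0, 0, 0, 0, 0, 1], [0, 0, 0, 0, 0, 0, 1]]
  ]
}}

```text
time: 13.4
eef_pos: [0.5567, 0.061, 0.2022]
tool_rot: [0.665, -0.241, 0.241, -0.665]
wrist_force: [-0.9, 0.1, -3.1]
opening: 0.0219
```

Call:
{"op": "drive_tool", "data": {
  "moves": [
    [[0, 4, 0, 0, 0, 0, 1], [0, 5, 0, 0, 0, 0, 1], [0, 5, 0, 0, 0, 0, 1], [0, 5, 0, 0, 0, 0, 1], [0, 3, 0, 0, 0, 0, 1], [0, 0, 0, 0, 0, 0, 1]]
  ]
}}

```text
time: 14.0
eef_pos: [0.5565, 0.0611, 0.1798]
tool_rot: [0.665, -0.241, 0.24, -0.665]
wrist_force: [-1.2, -0.8, -2.5]
opening: 0.0219
```

Run:
```python
from h import *
s=cv2.imread("pics/scene0.png"); cv2.imwrite("pics/c5.png",cv2.resize(s[240:465,400:640],(640,600),interpolation=cv2.INTER_CUBIC))
```

```text
(no output)
```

View pics/c5.png

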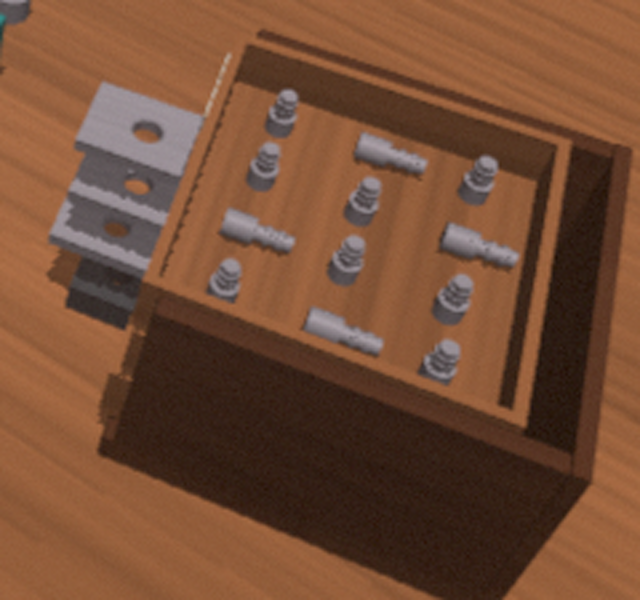

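Run:
```python
from h import *
np.set_printoptions(precision=4,suppress=True)
a=np.radians(101.5); ex=np.array([np.cos(a),np.sin(a)]); ey=np.array([-ex[1],ex[0]])
f=lambda x,y,z:plane("scene",400+x/2.667,240+y/2.667,z)[:2]
for z in(.10,.11,.12,.13,.138):
    A,B,C=f(590,478,z),f(630,150,z),f(262,32,z)
    print(z,"rear width",np.linalg.norm(A-B),"side",np.linalg.norm(C-B),"ang",np.degrees(np.arctan2(*(B-C)[::-1])))
    for n,p,q in(("nearrear",A,(218,-102)),("farrear",B,(218,102)),("farfront",C,(24,102))):
        o=p-ex*q[0]/1e3-ey*q[1]/1e3; d=o-np.array([.5548,.0626]); print("  ",n,"origin rel top hole x,y mm",1e3*d@ex,1e3*d@ey)
P=f(103,452,0); o=P-ex*.024+ey*.102; d=o-np.array([.5548,.0626]); print("bench corner",1e3*d@ex,1e3*d@ey)
# foot/lower-lug info
print(r.sense()["eef_pos"],r.sense()["wrist_force"])
```

```text
0.1 rear width 0.21199628741217982 side 0.19780639116299364 ang 102.78563454026504
   nearrear origin rel top hole x,y mm 15.502762713417733 30.360103509781954
   farrear origin rel top hole x,y mm 12.202546394416483 38.33070158601371
   farfront origin rel top hole x,y mm 8.44594979161171 33.89258430468846
0.11 rear width 0.20865362610515148 side 0.19468746970406325 ang 102.78563454026502
   nearrear origin rel top hole x,y mm 12.762990153962164 22.904427153697533
   farrear origin rel top hole x,y mm 9.514810149035156 27.53276898069855
   farfront origin rel top hole x,y mm 8.876349867120519 23.164629919715917
0.12 rear width 0.20531096479812316 side 0.19156854824513278 ang 102.78563454026498
   nearrear origin rel top hole x,y mm 10.023217594506649 15.448750797613105
   farrear origin rel top hole x,y mm 6.827073903653831 16.734836375383388
   farfront origin rel top hole x,y mm 9.306749942629375 12.436675534743472
0.13 rear width 0.20196830349109504 side 0.18844962678620242 ang 102.78563454026504
   nearrear origin rel top hole x,y mm 7.283445035051059 7.993074441528578
   farrear origin rel top hole x,y mm 4.139337658272527 5.936903770068332
   farfront origin rel top hole x,y mm 9.737150018138161 1.708721149770816
0.138 rear width 0.19929417444547246 side 0.18595448961905803 ang 102.78563454026501
   nearrear origin rel top hole x,y mm 5.091626987486638 2.0285333566608768
   farrear origin rel top hole x,y mm 1.9891486619674168 -2.701442314183878
   farfront origin rel top hole x,y mm 10.08147007854525 -6.87364235820723
bench corner 8.065944203666517 3.0651142922457506
[0.5565 0.0611 0.1798] [-1.1858 -0.7764 -2.4963]
```

Call:
{"op": "drive_tool", "data": {
  "moves": [
    [[0, 0, 0, 0, -5, 0, 1], [0, 0, 0, 0, -8, 0, 1], [0, 0, 0, 0, -8.5, 0, 1], [0, 0, 0, 0, -8.5, 0, 1], [0, 0, 0, 0, -8.5, 0, 1], [0, 0, 0, 0, -8, 0, 1], [0, 0, 0, 0, -5, 0, 1], [0, 0, 0, 0, 0, 0, 1], [0, 0, 0, 0, 0, 0, 1]]
  ]
}}

```text
time: 14.9
eef_pos: [0.5569, 0.0611, 0.1807]
tool_rot: [0.704, 0.071, -0.071, -0.703]
wrist_force: [-0.7, 0.4, -2.8]
opening: 0.0216
```

```bash
python3 st.py
```

```text
t 14.9 tcp [0.5569 0.0611 0.1807] F [-0.6874  0.4191 -2.8338] open 0.021574427550745755
jaw 101.57138757703716 down [-0.0001 -0.     -1.    ] j [ 0.0649  0.0922  1.9151 -0.      1.1344 -1.7078]
```

Call:
{"op": "drive_tool", "data": {
  "moves": [
    [[0, 4, 1, 0, 0, 0, 1], [0, 4, 1.5, 0, 0, 0, 1], [0, 0, 1.5, 0, 0, 0, 1], [0, 0, 1.5, 0, 0, 0, 1], [0, 0, 1.5, 0, 0, 0, 1], [0, 0, 1.5, 0, 0, 0, 1], [0, 0, 0, 0, 0, 0, 1], [0, 0, 0, 0, 0, 0, 1]]
  ]
}}

```text
time: 15.7
eef_pos: [0.5549, 0.0695, 0.1726]
tool_rot: [0.703, 0.072, -0.072, -0.703]
wrist_force: [-1.1, -3.3, -3.6]
opening: 0.0218
```

```bash
python3 st.py
```

```text
t 15.7 tcp [0.5549 0.0695 0.1726] F [-1.0611 -3.3142 -3.5653] open 0.02182988464339502
jaw 101.69974362799627 down [-0.0005 -0.0001 -1.    ] j [ 0.08    0.098   1.9246 -0.0001  1.1195 -1.6949]
```

Call:
{"op": "drive_tool", "data": {
  "moves": [
    [[0, 1.5, 0.5, 0, 0, 0, 1], [0, 1.5, 0, 0, 0, 0, 1], [0, 1, 0, 0, 0, 0, 1], [0, 1, 0, 0, 0, 0, 1], [0, 0, 0, 0, 0, 0, 1], [0, 0, 0, 0, 0, 0, 1]]
  ]
}}

```text
time: 16.3
eef_pos: [0.5552, 0.07, 0.1678]
tool_rot: [0.703, 0.072, -0.072, -0.703]
wrist_force: [-0.8, -3.6, -0.7]
opening: 0.0217
```

Call:
{"op": "drive_tool", "data": {
  "moves": [
    [[0, 1, 0, 0, 0, 0, 1], [0, 0, 0, 0, 0, 0, 1], [0, 0, 0, 0, 0, 0, 1]]
  ]
}}

```text
time: 16.6
eef_pos: [0.5551, 0.07, 0.1667]
tool_rot: [0.703, 0.072, -0.072, -0.703]
wrist_force: [0.2, -4.0, -0.8]
opening: 0.0216
```

Call:
{"op": "drive_tool", "data": {
  "moves": [
    [[0, 1, 0, 0, 0, 0, 1], [0, 1, 0, 0, 0, 0, 1], [0, 0, 0, 0, 0, 0, 1], [0, 0, 0, 0, 0, 0, 1]]
  ]
}}

```text
time: 17.0
eef_pos: [0.555, 0.07, 0.1645]
tool_rot: [-0.703, -0.072, 0.072, 0.703]
wrist_force: [-1.1, -3.7, -0.9]
opening: 0.0218
```

Call:
{"op": "drive_tool", "data": {
  "moves": [
    [[0, 2, 0, 0, 0, 0, 1], [0, 2, 0, 0, 0, 0, 1], [0, 2, 0, 0, 0, 0, 1], [0, 0, 0, 0, 0, 0, 1], [0, 0, 0, 0, 0, 0, 1]]
  ]
}}

```text
time: 17.5
eef_pos: [0.5549, 0.07, 0.1582]
tool_rot: [-0.703, -0.072, 0.072, 0.703]
wrist_force: [0.9, -3.7, -3.6]
opening: 0.0219
```

```bash
python3 st.py
```

```text
t 17.5 tcp [0.5549 0.07   0.1582] F [ 0.8733 -3.7152 -3.5908] open 0.02189571295558079
jaw 101.695762858467 down [-0.0004 -0.     -1.    ] j [ 0.0809  0.1116  1.9381  0.      1.0923 -1.694 ]
```

Call:
{"op": "drive_tool", "data": {
  "moves": [
    [[0, 2, 0, 0, 0, 0, 1], [0, 2, 0, 0, 0, 0, 1], [0, 1, 0, 0, 0, 0, 1], [0, 0, 0, 0, 0, 0, 1], [0, 0, 0, 0, 0, 0, 1]]
  ]
}}

```text
time: 18.0
eef_pos: [0.555, 0.07, 0.1535]
tool_rot: [0.703, 0.072, -0.072, -0.703]
wrist_force: [-1.0, -3.8, -1.9]
opening: 0.0216
```

Call:
{"op": "drive_tool", "data": {
  "moves": [
    [[0, 1, 0, 0, 0, 0, 1], [0, 0, 0, 0, 0, 0, 1], [0, 0, 0, 0, 0, 0, 1]]
  ]
}}

```text
time: 18.3
eef_pos: [0.555, 0.0699, 0.1527]
tool_rot: [0.703, 0.072, -0.072, -0.703]
wrist_force: [0.5, -3.2, -0.8]
opening: 0.0219
```

Call:
{"op": "drive_tool", "data": {
  "moves": [
    [[0, 0, -1, 0, 0, 0, 1], [0, 0, -1, 0, 0, 0, 1], [0, 0, 0, 0, 0, 0, 1], [0, 0, 0, 0, 0, 0, 1]]
  ]
}}

```text
time: 18.7
eef_pos: [0.5554, 0.0687, 0.1526]
tool_rot: [-0.703, -0.072, 0.072, 0.704]
wrist_force: [-0.2, 1.0, -3.1]
opening: 0.0222
```

Call:
{"op": "drive_tool", "data": {
  "moves": [
    [[0, 0, -1, 0, 0, 0, 1], [0, 0, 0, 0, 0, 0, 1], [0, 0, 0, 0, 0, 0, 1]]
  ]
}}

```text
time: 19.0
eef_pos: [0.5557, 0.0671, 0.1526]
tool_rot: [-0.703, -0.072, 0.072, 0.703]
wrist_force: [0.2, 0.5, -1.9]
opening: 0.0216
```

```bash
python3 st.py
python3 - <<'E'
from h import *
snap("scene","scene6.png")
s=cv2.imread("pics/scene6.png"); cv2.imwrite("pics/c6.png",cv2.resize(s[220:380,400:560],(600,600),interpolation=cv2.INTER_CUBIC))
E
```

```text
t 19.0 tcp [0.5557 0.0671 0.1526] F [ 0.1874  0.4859 -1.915 ] open 0.021582622383844164
jaw 101.69429668899575 down [ 0.      0.0001 -1.    ] j [ 0.0756  0.1175  1.9426  0.0002  1.0814 -1.6994]
```

View pics/c6.png

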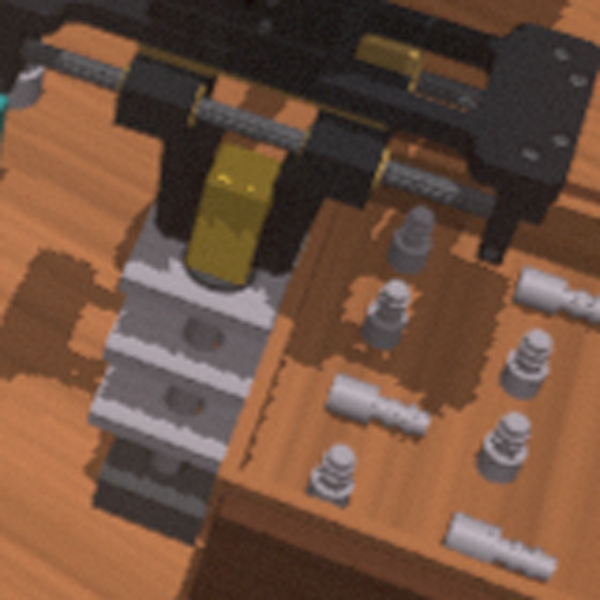

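The picture shows the collar at the top lug, around crop (220,280), and the rod passing through all three lugs into the dark foot. I centre the rod in its slack, release and retreat.

Call:
{"op": "drive_tool", "data": {
  "moves": [
    [[0, 0, 1.3, 0, 0, 0, 1], [0, 0, 0, 0, 0, 0, 1], [0, 0, 0, 0, 0, 0, 0], [0, 0, 0, 0, 0, 0, 0], [0, 0, 0, 0, 0, 0, 0], [0, 0, 0, 0, 0, 0, 0], [0, 0, 0, 0, 0, 0, 0], [0, 0, 0, 0, 0, 0, 0]]
  ]
}}

```text
time: 19.85
eef_pos: [0.5554, 0.0683, 0.1528]
tool_rot: [-0.703, -0.072, 0.072, 0.703]
wrist_force: [0.5, -0.3, -0.4]
opening: 0.0439
```

```bash
python3 st.py
```

```text
t 19.85 tcp [0.5554 0.0683 0.1528] F [ 0.4571 -0.3339 -0.4293] open 0.04385583796554394
jaw 101.6977521240796 down [ 0.0001  0.     -1.    ] j [ 0.0779  0.1172  1.9427  0.      1.0816 -1.6971]
```

Call:
{"op": "drive_tool", "data": {
  "moves": [
    [[0, -8, 0, 0, 0, 0, 0], [0, -15, 0, 0, 0, 0, 0], [0, -25, 0, 0, 0, 0, 0], [0, -35, 0, 0, 0, 0, 0], [0, -35, 0, 0, 0, 0, 0], [0, -35, 0, 0, 0, 0, 0], [0, -15, 0, 0, 0, 0, 0], [0, 0, 0, 0, 0, 0, 0], [0, 0, 0, 0, 0, 0, 0]]
  ]
}}

```text
time: 20.75
eef_pos: [0.555, 0.0683, 0.3199]
tool_rot: [-0.703, -0.072, 0.072, 0.703]
wrist_force: [-0.5, -0.1, -1.6]
opening: 0.0442
```

```bash
python3 st.py
python3 - <<'E'
from h import *
snap("scene","scene7.png")
s=cv2.imread("pics/scene7.png"); cv2.imwrite("pics/c7.png",cv2.resize(s[220:380,400:560],(600,600),interpolation=cv2.INTER_CUBIC))
E
```

```text
t 20.75 tcp [0.555  0.0683 0.3199] F [-0.4572 -0.0564 -1.5753] open 0.0441869438388536
jaw 101.69615954629991 down [-0.0008 -0.     -1.    ] j [ 0.0779  0.0044  1.7479  0.      1.3901 -1.697 ]
```

View pics/c7.png

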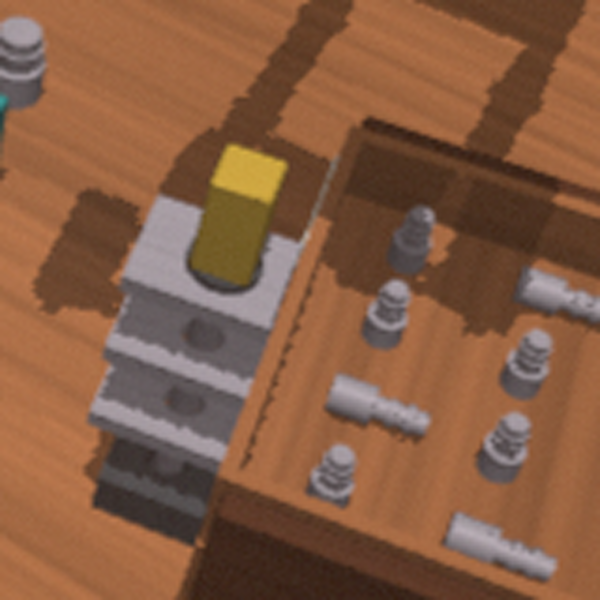

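Run:
```python
from h import *
print(plane("scene",400+253/3.75,220+172/3.75,.188),plane("scene",400+224/3.75,220+270/3.75,.142))
print(r.sign_off())
```

```text
[0.55499752 0.07012539 0.188     ] [0.5603288  0.07132067 0.142     ]
the job is handed in; nothing more can be done
None
```

The yellow-handled lock rod is home: it is through all three tray lugs and in the foot socket, with its collar resting on the top lug. I let go of it, backed the arm off and handed the job in at about 21 s of the 72 s allowed. No verdict was reported.

- **Insertion:** I lined up each tray in turn and dragged all three into line with the rod in their holes. The highest wrist force I read was about 5 N.
- **Last checks:** The final picture shows the collar flat on the top lug and the rod passing into the foot. The handle's top face sits at (0.555, 0.070), within 2 mm of the last tool position. At release the tool height put the tip about 4 mm above the bench, the fully-home value.
- **Disagreements:** My frame-corner measurements of the socket position differed by several millimetres, so I found it by feel. A collar point I read by eye came out about 5 mm from the handle point, and I put that down to pixel picking rather than tilt. A 3 mm sideways probe of the socket met no clear wall, so the fit there rests on the depth reached and the picture.
- **Not checked:** I didn't measure the other bench items after the job. The wrist force showed no sign of contact with them.

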